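# Wind the drum chart recorder and set it recording

## Task

Put the spring-driven chart recorder back into service: take the timer off its hood and lay it on the bench, then swing the clear hood fully back by its pull tab. With the key on top of the drum, wind the clock clockwise, in as many partial turns as it takes, until it is fully wound against its stop and the click holds it; only then swing the pen lever over towards the drum so that the pen rests on the chart, and close the hood fully without slamming it. Do not knock over or shift the glassware and bottles standing round the recorder.

Things in the scene. Friction and masses are not known exactly. Their poses are not given: they have to be found in the camera images.
- recorder: drum chart recorder, fixed: grey base 122 x 256 mm (x, y), deck 22 mm up. Origin: centre of its underside; z up, -x its front (tab side), +y the drum end. Drum 76 mm across, axis at x -10, y +65, top 98 mm up. Sensor guard stands out 23 mm at the -y end (x 7 to 53, 82 high). A dial on the deck (x -30, y -2) shows the winding: its pointer turns clockwise, to the long mark when full
- hood (a joint): angle of the clear box-shaped hood (112 x 244 x 135 mm, top 157 mm above the bench when shut) about its hinge along the recorder's rear edge: 0 = shut, 1.57 = fully back, at its stop. The hinge is stiff: the hood stays where it is left; about 3 N at the tab moves it. Fully back it lies behind the hinge, reaching 135 mm beyond it and 134 mm above the bench (its tab 170)
- hood_hinge (a point): middle of the hood's hinge axis: x +56, y 0 of the recorder, 22 mm above the bench. The axis runs along the recorder's y
- hood_tab (a point): grip centre of the black pull tab, mid-front of the hood: 14 mm wide with flat sides (along the recorder's y), 22 high, 35 long; this point is 21 mm out from the wall, 30 below the hood's top. Shut: 133 mm in front of the hinge axis and 105 above; fully back: 105 behind and 133 above, pointing up. Its sides can be held from above all along its arc (169 mm radius)
- key (a joint): angle wound on, rad, growing as the key turns clockwise seen from above; hard stop at 7.05. A ratchet of 12 teeth holds it: let go, it springs back to the last click (0.524 rad apart; the last, at 6.90, is fully wound) and cannot be turned back. The spring pulls back with 0.08 N m + 0.024 N m per rad. At 0 the wing lies along the recorder's x; it has turned clockwise from there by this angle
- key_grip (a point): centre of the wing of the winding key on top of the drum, on its axis (x -10, y +65 of the recorder), 131 mm above the bench. A flat steel butterfly 44 mm long (point's x), 8 thick (point's y), 26 high (118 to 144 mm above the bench), turning about the vertical; the ratchet wheel below it tops out 106 mm above the bench, the drum is 76 mm across
- pen_lever (a joint): angle of the pen lever: 0 = pen off the chart (knob towards the recorder's -y end), 0.9 = pen on the chart (knob towards the drum, at its stop). It stays where it is left; 1 N at the knob moves it. Upright pivot at x +18, y -60 mm of the recorder; the knob circles it at 45 mm, on its front side, from 0.45 rad to the -y side of straight ahead to 0.45 rad to the +y side
- pen_lever_knob (a point): grip point on the axis of the pen lever's upright round black knob, 14 mm across, which reaches from 29 to 65 mm above the bench; this point is 52 mm above the bench
- timer: white kitchen-type timer, a flat square box 64 x 64 x 20 mm that starts lying on top of the hood. Origin: centre of its underside; z up, x and y along its sides. The bench top reaches from y = -0.29 to +0.39 m and from x = 0.23 m outward
- jar: reagent bottle 68 mm across, 150 mm tall with its narrow cap, standing near one end of the recorder. Origin: centre of its foot
- flask: conical glass flask 83 mm across at the foot, 138 mm tall, standing near the other end of the recorder. Origin: centre of its foot
- bottle: small reagent bottle 44 mm across, 98 mm tall, in front of the recorder near one corner. Origin: centre of its foot
- beaker: glass beaker 74 mm across, 84 mm tall, in front of the recorder near the other corner. Origin: centre of its foot
Not all that is in view belongs to the job. There is more than one size of the timer; the one meant has the size given above.

How it is judged (in metres and radians):
On the way, in this order (a step that is already met when the one before it is completed fails the run):
1. the timer lies flat on the bench, before the hood is opened (height (world z) of timer below 0.006 m and angle between timer's own z axis and vertical below 0.1 rad and linear speed of timer below 0.02 m/s and value of joint hood below 0.3 rad), for 0.2 s.
2. the hood is swung fully back (value of joint hood above 1.35 rad), for 0.1 s.
3. the clock is fully wound, with the pen still off the chart and the hood still open (value of joint key above 6.72 rad and value of joint pen_lever below 0.4 rad and value of joint hood above 1.2 rad), for 0.2 s.
4. the pen lever is over at the drum side (value of joint pen_lever above 0.75 rad and value of joint key above 6.72 rad), for 0.2 s.
5. the hood is closed again (value of joint hood below 0.05 rad and value of joint pen_lever above 0.75 rad), for 0.2 s.
At the end, for the whole second after the job is handed in: Hood shut (within 0.05 rad), key resting at its last click (above 6.72 rad), pen lever over at the drum side (above 0.75 rad), timer flat and still on the bench (within 6 mm and 0.1 rad); jar, flask, bottle and beaker upright within 20 mm of their places (all of step 5 and value of joint key above 6.72 rad and height (world z) of timer below 0.006 m and angle between timer's own z axis and vertical below 0.1 rad and linear speed of timer below 0.02 m/s); the robot touches nothing.
It fails at once if the hood is slammed shut (still faster than 2 rad/s in the last 0.2 rad) (value of joint hood below 0.2 rad and velocity of joint hood below -2 rad/s).
It fails at once if the pen is put on the chart before the clock is wound (value of joint pen_lever above 0.6 rad and value of joint key below 6.6 rad).
It fails at once if the jar, flask, bottle or beaker is shifted by more than 20 mm or tipped over (distance of any of jar, flask, bottle, beaker from where it was at the start of the episode above 0.02 m or angle between any of jar, flask, bottle, beaker's own z axis and vertical above 0.3 rad).
It also fails if it takes over 72 s, if anything falls off the work surface, if the arm or the gripper's body presses on something with over 40 N, if the wrist force passes 120 N, or if a joint passes its speed limit or range.

## Robot

A 7-joint arm with a two-finger parallel gripper is mounted at the origin on the work surface; the furniture and walls round the work are solid. World frame = base frame: x ahead of the robot, y to its left, z up, the work surface at z = 0. Lengths are in m, angles in degrees, forces in N, time in s.
With the tool pointing down it reaches from about 0.375 to 0.925 m from the base axis. Payload 3.1 kg.
Tool frame: the origin (TCP) lies at the very end of the fingers, on their centre line; the grasp point (between the pads) lies 19 mm behind it; z points along the fingers, y is the line along which they close (so a half turn about z gives the same grasp; the last joint's range is limited). The gripper opens to 85 mm and grips with 20 to 120 N. Pads are 22 mm wide; open, the fingers measure 114 mm over their backs; the gripper's body (76 mm by 85 mm) begins 54 mm behind the grasp point. The pads swing forward as they close: fully open they stand 13 mm farther back than shut.
Start: joints at [-73.041, 21.939, 2.515, 91.553, -1.026, 66.532, -2.859], TCP at [0.249, 0.6, 0.231] pointing down, gripper open.
Joint ranges: [-149.38, 149.38], [-23.57, 123.04], [-84.95, 90], [0, 143.3], [-89.99, 269.99], [3.08, 112.72], [-163.45, 163.45]. Speed limits (degrees/s): [159.86, 159.86, 180, 180, 180, 180, 180].

## Interface

Orientations are given as a 3x3 rotation matrix whose columns are the frame's x, y, z axes.
In Python, from workcell import get_state, cams, close_job gives the robot as it stands. The module is installed in compiled form; this text tells all that it offers.
- The arm moves only by the tool step_arm, never from a script. Its argument "motion" is a list of rows, each a list of 3 entries, a list of its own where there are three numbers: the turn, a rotation vector about the tool's x, y, z in rad, then the shift along the tool's x, y, z in mm, then the closure, from 0 (fully open) to 1 (shut). A call has 1 to 12 rows; each row is the pose to reach, as a shift and turn from the pose commanded when the call began, along the tool's axes at that moment; what a row does not reach only later rows make up. A row lasts 1/8 s, in which the tool goes at most 62.5 mm and 10.7 degrees, less where a joint would pass 70% of its speed; a pose out of reach is approached as far as the arm can. A call with a gripper value outside its range is refused whole. The fingers move at their own pace and stop on an object; "squeeze" is the grip in N (left out, the last holds). Time passes only in rows, so rows that repeat a pose let the fingers close. It gives the time, the measured TCP pose, the force, the opening and the grip force at its end, in the units of the state.
- get_state(): the state, without advancing time (a new reading comes with each control period).
- cams.grab_frame(name): name is "scene" or "top" or "wrist"; returns a dict with "color" (400x640x3 uint8, red, green, blue), "fx", "fy", "cx", "cy" (pixels), "rvec" (rotation vector, rad) and "tvec" (3), from world to camera coordinates, as OpenCV has them; the wrist camera has in their place "tool_from_camera" (4x4, takes a point from camera to tool coordinates, whose origin is the TCP and whose axes are the flange's). Camera axes: x right, y down, z forward; pixel columns grow to the right and rows downward; lengths in m; the calibration is good to about 2 mm. A picture is of the moment at which its call begins: read the wrist's pose just before it. There is no depth.
- close_job(): hands the job in; it is judged then, once.
The state is a dict: "t": time; "q": joint angles; "qvel": joint speeds; "tau": joint torques, N m; "tcp_pos": TCP position; "eef_rot": TCP orientation; "wrist_force": force on the tool from outside, world axes, zero at the start; "torque": the same for the moment, N m; "width": opening from 0.0 (shut) to 1.0 (fully open); "gripper_force": force on a finger pad.
Only numpy, scipy, OpenCV 4.12 (cv2) and the standard library are available. Lean on these libraries where they do the work, as an engineer would, in place of code of your own. Each camera call takes 0.05 s, during which the arm holds its last target. There are 200 camera calls.

## Working session

There is one attempt and no reset: what is moved stays moved. The work goes in short steps, Python scripts to look and compute and a tool call to move; the robot and the scene stay as the last step left them, time stands still between calls to the robot, and variables do not carry over. Pictures are saved under pics/ and viewed, at most 10 in all, crops included, and the job is handed in when it is done.

Besides the shell and the picture viewer there is one more tool, called after "Emit:" as name([rows], argument=value, ...), one row to a line, values as JSON. step_arm: Moves the arm, as the interface text tells. Its arguments: {"type":"object","properties":{"motion":{"type":"array"},"squeeze":{"type":"number"}},"required":["motion"]}

```bash
mkdir -p pics
python3 - <<'E'
from workcell import get_state,cams
import cv2,pickle
s=get_state();print(s)
for n in ["scene","top"]:
    f=cams.grab_frame(n);pickle.dump(f,open(f"pics/{n}0.pkl","wb"))
    cv2.imwrite(f"pics/{n}0.png",f["color"][:,:,::-1]);print(n,{k:v for k,v in f.items() if k!="color"})
E
```

```text
{'t': 0.0, 'q': array([-73.04184321,  21.99436123,   2.51162224,  91.65149437,
        -1.02456193,  66.53301357,  -2.86050582]), 'qvel': array([-0.05310111,  0.05193391, -0.02331277, -0.02551761, -0.04314198,
       -0.12203332, -0.04829964]), 'tau': array([ 3.22148298e-04, -4.33460140e+01,  1.02517828e+00, -2.49513638e+01,
        1.06439466e-02,  1.16276223e-02, -1.42145615e-05]), 'tcp_pos': array([0.24903011, 0.59934726, 0.22984054]), 'eef_rot': array([[-9.23489708e-01,  3.83622162e-01, -8.92212193e-04],
       [ 3.83623164e-01,  9.23486120e-01, -2.57951387e-03],
       [-1.65613110e-04, -2.72442777e-03, -9.99996275e-01]]), 'wrist_force': array([ 0.14633188,  0.9820992 , -0.46807228]), 'torque': array([ 0.00426256, -0.03823659,  0.00834076]), 'gripper_force': 0.0, 'width': 0.9980915807307429}
scene {'fx': 398.52607802153227, 'fy': 398.52607802153227, 'cx': 318.36150885413116, 'cy': 200.47182682525056, 'rvec': array([ 2.41175589,  0.46997708, -0.19685115]), 'tvec': array([-0.44899965, -0.00309897,  1.24296069])}
top {'fx': 386.14498847354287, 'fy': 386.14498847354287, 'cx': 320.5166342850333, 'cy': 196.81516096847298, 'rvec': array([ 2.12905994, -2.12739098,  0.15819011]), 'tvec': array([0.08533083, 0.48866746, 1.02082816])}
```

View pics/scene0.png

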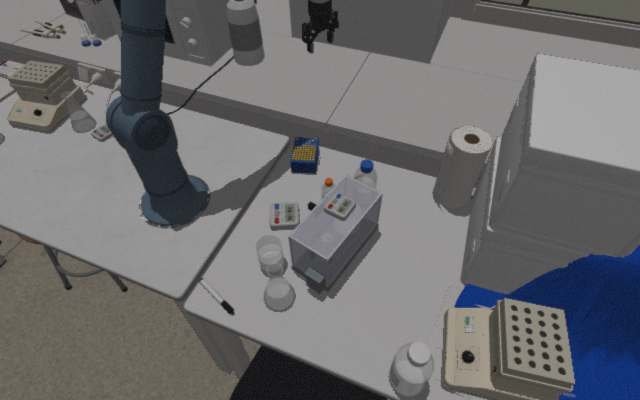

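View pics/top0.png

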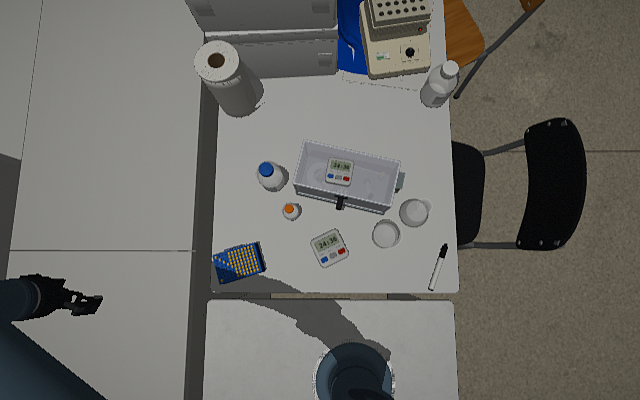

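Two timers could be confused: the one on the hood (top image 339,172; scene image 340,205) and a larger one on the bench (top 328,247; scene 284,215). The description picks the one on the hood. I'll check this in a close crop.

Run:
```python
import cv2
a=cv2.imread("pics/top0.png")[130:270,250:440];a=cv2.resize(a,(800,590),interpolation=cv2.INTER_CUBIC)
cv2.imwrite("pics/topc.png",a)
a=cv2.imread("pics/scene0.png")[150:315,240:400];a=cv2.resize(a,None,fx=3.6,fy=3.6,interpolation=cv2.INTER_CUBIC)
cv2.imwrite("pics/scenec.png",a)
```

```text
(no output)
```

View pics/topc.png

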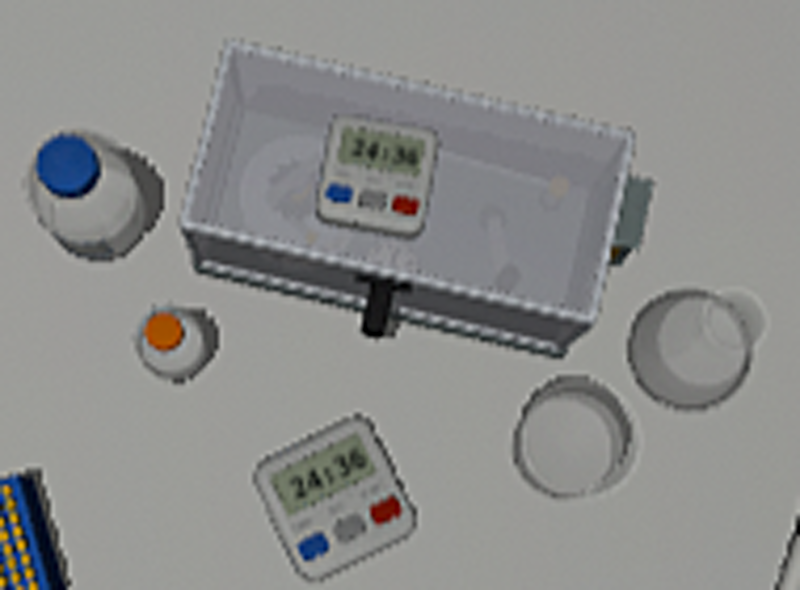

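View pics/scenec.png

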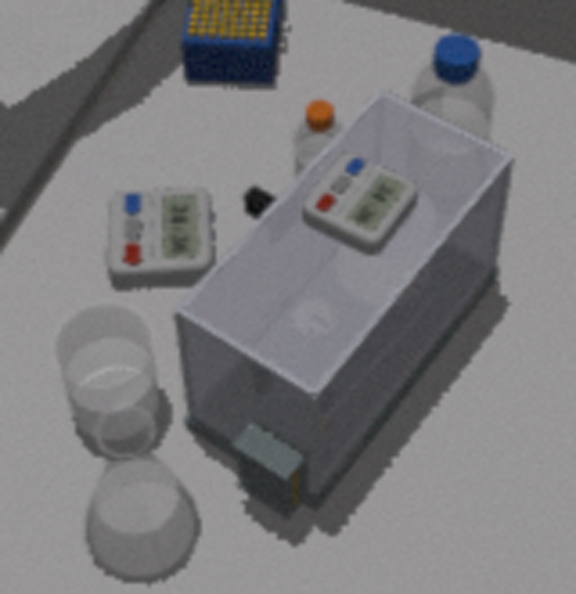

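```bash
cat > h.py <<'E'
import numpy as np,cv2,pickle
from scipy.optimize import least_squares
F={n:pickle.load(open(f"pics/{n}0.pkl","rb")) for n in("scene","top")}
def K(f):return np.array([[f["fx"],0,f["cx"]],[0,f["fy"],f["cy"]],[0,0,1.]])
def proj(n,P):
    f=F[n];return cv2.projectPoints(np.array(P,float),f["rvec"],f["tvec"],K(f),None)[0][:,0]
def ray(n,uv,z):
    f=F[n];R=cv2.Rodrigues(f["rvec"])[0];c=-R.T@f["tvec"]
    d=R.T@np.linalg.inv(K(f))@np.array([*uv,1.]);return c+d*(z-c[2])/d[2]
T=lambda u,v:(250+u/4.21,130+v/4.214)
S=lambda u,v:(240+u/3.6,150+v/3.6)
def rec(p,P):
    c,s=np.cos(p[2]),np.sin(p[2]);P=np.atleast_2d(P)
    return np.c_[p[0]+c*P[:,0]-s*P[:,1],p[1]+s*P[:,0]+c*P[:,1],P[:,2]]
E
python3 - <<'E'
from h import *
C=np.array([[.056,.122,.157],[.056,-.122,.157],[-.056,-.122,.157],[-.056,.122,.157]])
t=np.array([T(230,42),T(632,130),T(597,318),T(185,228)]);s=np.array([S(512,158),S(315,392),S(180,315),S(385,95)])
fun=lambda p:np.r_[proj("top",rec(p,C))-t,proj("scene",rec(p,C))-s].ravel()
r=least_squares(fun,[.5,0,0]);p=r.x;print("rec",p,np.degrees(p[2]));print(fun(p).reshape(-1,2).round(1))
for n,a in(("top",t),("scene",s)):
  r1=least_squares(lambda p:(proj(n,rec(p,C))-a).ravel(),p);print(n,r1.x,abs(r1.fun).max())
for nm,P in dict(tab=[-.077,0,.127],hinge=[.056,0,.022],key=[-.01,.065,.131],knob=[.018-.045*np.cos(.45),-.06-.045*np.sin(.45),.052],guard=[.03,-.145,.08]).items():
  print(nm,rec(p,P)[0].round(4),proj("top",rec(p,P)).round(),proj("scene",rec(p,P)).round())
tt=[(330,118),(440,125),(428,238),(317,222)]
q=np.array([ray("top",T(*a),.177) for a in tt]);print("timer top",q.round(4),q.mean(0),np.linalg.norm(q-np.roll(q,1,0),axis=1))
ts=[(350,155),(415,195),(372,243),(303,200)]
q=np.array([ray("scene",S(*a),.175) for a in ts]);print("timer sc",q.mean(0),np.linalg.norm(q-np.roll(q,1,0),axis=1))
print("jar",ray("top",T(68,165),.15),"bottle",ray("top",T(165,330),.098),"beaker",ray("top",T(575,438),.084),ray("scene",S(105,352),.084),"flask",ray("top",T(738,318),.138),ray("scene",S(127,430),.138))
print("jar sc",ray("scene",S(458,45),.15),"bot sc",ray("scene",S(320,108),.098))
bt=[(260,470),(360,415),(415,515),(315,578)];q=np.array([ray("top",T(*a),.02) for a in bt]);print("big",q.mean(0),np.linalg.norm(q-np.roll(q,1,0),axis=1))
E
```

```text
rec [ 0.53269682  0.01780494 -0.23033175] -13.197037434606948
[[ 0.1 -0.5]
 [ 0.3  0. ]
 [-0.5 -1. ]
 [-0.  -2. ]
 [-1.  -0.6]
 [ 0.2  0.9]
 [-0.7 -0.9]
 [-1.8 -0.9]]
top [ 0.53054587  0.01770427 -0.22091558] 0.7589324895070604
scene [ 0.53500239  0.01755085 -0.24236249] 1.1644840187746581
tab [0.4577 0.0354 0.127 ] [[340. 203.]] [[313. 208.]]
hinge [0.5872 0.005  0.022 ] [[349. 164.]] [[354. 254.]]
key [0.5378 0.0834 0.131 ] [[321. 172.]] [[348. 202.]]
knob [ 0.4926 -0.0545  0.052 ] [[372. 195.]] [[312. 255.]]
guard [ 0.5288 -0.1302  0.08  ] [[402. 179.]] [[314. 278.]]
timer top [[0.5617 0.0645 0.177 ]
 [0.5574 0.0011 0.177 ]
 [0.4911 0.0088 0.177 ]
 [0.5005 0.0721 0.177 ]] [0.52768644 0.03662612 0.177     ] [0.06167301 0.06356447 0.06672229 0.06396689]
timer sc [0.53368529 0.03412865 0.175     ] [0.05263779 0.05747253 0.05175791 0.05970689]
jar [0.5406435  0.21994652 0.15      ] bottle [0.44899184 0.16587651 0.098     ] beaker [ 0.38396143 -0.08620639  0.084     ] [ 0.39054486 -0.09509891  0.084     ] flask [ 0.45065616 -0.17527301  0.138     ] [ 0.45239853 -0.171914    0.138     ]
jar sc [0.54447591 0.22529633 0.15      ] bot sc [0.45122989 0.16854346 0.098     ]
big [0.35173679 0.05929611 0.02      ] [0.07811533 0.07474175 0.07396443 0.07652056]
```

The top crop shows the hood with its drum end at left, the tab at (378,305), and the sensor guard at right (630,220). The timer on the hood measures 62–66 mm a side against about 76 mm for the one on the bench, so the hood timer is the right one. The recorder pose is (0.533, 0.018), yaw -13.2°. Next I'll move above the timer.

```bash
cat > g.py <<'E'
import sys,numpy as np
from workcell import get_state
from scipy.spatial.transform import Rotation as R
def goal(pos,yaw,s=None):
    s=s or get_state();A=s["eef_rot"];a=np.radians(yaw)
    y=np.array([np.cos(a),np.sin(a),0]);z=np.array([0,0,-1.]);B=np.c_[np.cross(y,z),y,z]
    return R.from_matrix(A.T@B).as_rotvec().round(3),(1000*A.T@(np.array(pos)-s["tcp_pos"])).round(1)
if __name__=="__main__":
    v=list(map(float,sys.argv[1:]))
    for i in range(0,len(v),4):print(*goal(v[i:i+3],v[i+3]))
E
python3 g.py .531 .036 .25 83.5
```

```text
[-0.002 -0.    -0.28 ] [-476.5 -412.3  -18.9]
```

Emit:
step_arm([
  [[0,0,-0.28],[-476,-412,-19],0],
  [[0,0,-0.28],[-476,-412,-19],0],
  [[0,0,-0.28],[-476,-412,-19],0],
  [[0,0,-0.28],[-476,-412,-19],0],
  [[0,0,-0.28],[-476,-412,-19],0],
  [[0,0,-0.28],[-476,-412,-19],0],
  [[0,0,-0.28],[-476,-412,-19],0],
  [[0,0,-0.28],[-476,-412,-19],0],
  [[0,0,-0.28],[-476,-412,-19],0],
  [[0,0,-0.28],[-476,-412,-19],0],
  [[0,0,-0.28],[-476,-412,-19],0],
  [[0,0,-0.28],[-476,-412,-19],0],
], squeeze=30)

```text
t: 1.6
tcp_pos: [0.5305, 0.037, 0.2497]
eef_rot: [[-0.993, 0.115, -0.001], [0.115, 0.993, 0.0], [0.001, 0.0, -1.0]]
wrist_force: [0.4, 1.3, 0.8]
width: 1.003
gripper_force: 0.0
```

```bash
python3 g.py .531 .036 .25 83.5 .531 .036 .157 83.5
python3 - <<'E'
from workcell import get_state,cams
import cv2
s=get_state();print(s["t"],s["tcp_pos"],s["width"])
f=cams.grab_frame("wrist");cv2.imwrite("pics/w1.png",f["color"][:,:,::-1]);print(f["fx"],f["cx"],f["cy"],f["tool_from_camera"])
E
```

```text
[ 0.    -0.001 -0.002] [-0.6 -0.9 -0.3]
[ 0.    -0.001 -0.002] [-0.8 -0.9 92.7]
1.6 [0.53047553 0.03697804 0.249731  ] 1.003368949266617
318.2911275640976 320.2240668688584 206.16291933806727 [[ 2.21898641e-04 -9.51238806e-01 -3.08455320e-01  7.84900866e-02]
 [ 9.99999794e-01  2.53917125e-05  6.41081544e-04  2.71750713e-04]
 [-6.01989434e-04 -3.08455399e-01  9.51238616e-01 -1.42472840e-01]
 [ 0.00000000e+00  0.00000000e+00  0.00000000e+00  1.00000000e+00]]
```

View pics/w1.png

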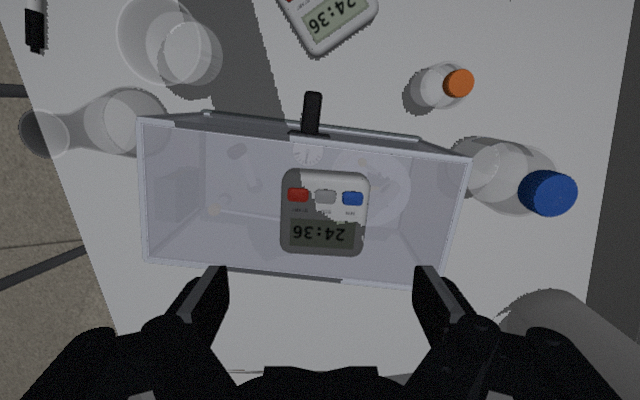

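The wrist view shows the timer centred at about (325,212), corners (281,168), (370,173), (366,257), (281,250). The hood's top corners are at (138,116), (472,157), (443,290), (143,262).

```bash
cat > w.py <<'E'
import numpy as np
from h import rec
X=np.array([[2.21898641e-04,-9.51238806e-01,-3.08455320e-01,7.849e-02],[1,2.5e-05,6.4e-04,2.7e-04],[-6e-04,-3.08455399e-01,9.51238616e-01,-1.4247284e-01]])
def wray(uv,z,s):
    A=s["eef_rot"];c=A@X[:,3]+s["tcp_pos"];d=A@X[:,:3]@np.array([(uv[0]-320.22)/318.29,(uv[1]-206.16)/318.29,1]);return c+d*(z-c[2])/d[2]
E
python3 - <<'E'
from w import *;from workcell import get_state
from scipy.optimize import least_squares
s=get_state()
q=np.array([wray(a,.177,s) for a in[(281,168),(370,173),(366,257),(281,250)]]);print(q.mean(0),q.round(4))
h=np.array([wray(a,.157,s) for a in[(138,116),(472,157),(443,290),(143,262)]])
C=np.array([[-.056,-.122,.157],[-.056,.122,.157],[.056,.122,.157],[.056,-.122,.157]])
r=least_squares(lambda p:(rec(p,C)-h)[:,:2].ravel(),[.53,.02,-.23]);print(r.x,(1000*r.fun).round(1))
E
```

```text
[0.52749751 0.04241549 0.177     ] [[0.4912 0.0163 0.177 ]
 [0.5015 0.0766 0.177 ]
 [0.5651 0.0696 0.177 ]
 [0.5522 0.0071 0.177 ]]
[ 0.53056026  0.02414633 -0.22393571] [ 2.5 -0.4  0.6  0.4 -1.7 -3.8 -1.4  3.8]
```

```bash
python3 g.py .529 .039 .157 82.5
```

```text
[ 0.    -0.002  0.019] [ 1.1  0.3 92.7]
```

Emit:
step_arm([
  [[0,0,0.02],[1,0,50],0],
  [[0,0,0.02],[1,0,80],0],
  [[0,0,0.02],[1,0,92.5],0],
  [[0,0,0.02],[1,0,92.5],0],
  [[0,0,0.02],[1,0,92.5],0.5],
  [[0,0,0.02],[1,0,92.5],0.5],
  [[0,0,0.02],[1,0,92.5],0.5],
  [[0,0,0.02],[1,0,92.5],0.5],
], squeeze=30)

```text
t: 2.65
tcp_pos: [0.5315, 0.0378, 0.1598]
eef_rot: [[-0.991, 0.133, 0.004], [0.133, 0.991, 0.001], [-0.003, 0.002, -1.0]]
wrist_force: [-1.5, 0.6, 7.4]
width: 0.739
gripper_force: 33.2
```

```bash
python3 -c "
from workcell import get_state
s=get_state();print(s['t'],s['tcp_pos'],s['width'],s['wrist_force'],s['gripper_force'])"; python3 g.py .529 .039 .26 82.5  .62 -.215 .2 82.5
```

```text
2.65 [0.53152775 0.0377687  0.15984878] 0.7386111065781417 [-1.47685022  0.64244856  7.41878301] 33.216060240520164
[ 0.002  0.003 -0.003] [   2.3    1.1 -100.2]
[ 0.002  0.003 -0.003] [-121.5 -238.7  -40.2]
```

Emit:
step_arm([
  [[0,0,0],[0,0,-30],0.5],
  [[0,0,0],[0,0,-70],0.5],
  [[0,0,0],[-25,-48,-75],0.5],
  [[0,0,0],[-50,-97,-75],0.5],
  [[0,0,0],[-75,-146,-75],0.5],
  [[0,0,0],[-100,-195,-75],0.5],
  [[0,0,0],[-122,-239,-75],0.5],
  [[0,0,0],[-122,-239,-30],0.5],
  [[0,0,0],[-122,-239,30],0.5],
  [[0,0,0],[-122,-239,80],0.5],
  [[0,0,0],[-122,-239,120],0.5],
  [[0,0,0],[-122,-239,120],0.5],
])

```text
t: 4.15
tcp_pos: [0.6152, -0.2142, 0.0336]
eef_rot: [[-0.991, 0.133, -0.009], [0.133, 0.991, 0.003], [0.009, 0.001, -1.0]]
wrist_force: [-0.6, -0.3, 0.2]
width: 0.738
gripper_force: 33.1
```

Run:
```python
from workcell import get_state,cams
import cv2
s=get_state();print(s['t'],s['tcp_pos'],s['width'],s['wrist_force'],s['gripper_force'])
f=cams.grab_frame("scene");cv2.imwrite("pics/s2.png",cv2.resize(f["color"][140:330,220:440,::-1],None,fx=3,fy=3))
```

```text
4.15 [ 0.61518935 -0.21424221  0.03360435] 0.7379391689868632 [-0.57660924 -0.30070962  0.22090151] 33.136139530688524
```

View pics/s2.png

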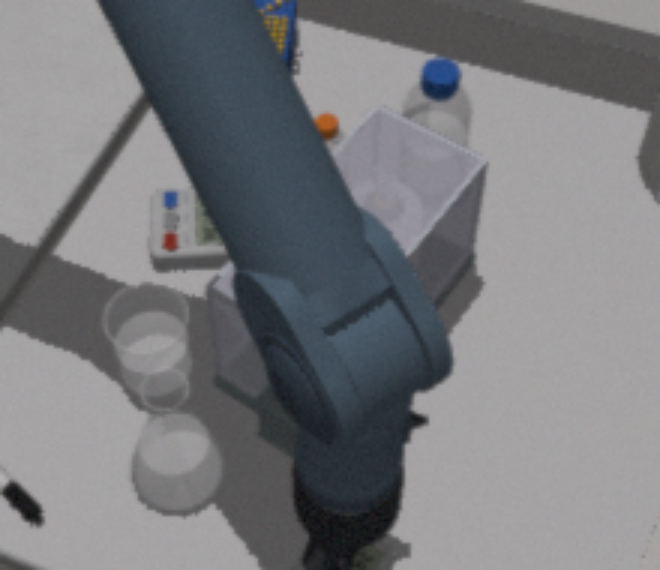

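The arm holds the timer just beyond the -y end of the recorder; the flask and beaker are untouched at (177,462) and (147,340). Next I'll lower the timer gently.

Emit:
step_arm([
  [[0,0,0],[0,0,15],0.5],
  [[0,0,0],[0,0,25],0.5],
  [[0,0,0],[0,0,29],0.5],
  [[0,0,0],[0,0,29],0.5],
])

```text
t: 4.7
tcp_pos: [0.6189, -0.2157, 0.0087]
eef_rot: [[-0.991, 0.133, -0.0], [0.133, 0.991, 0.0], [0.0, 0.0, -1.0]]
wrist_force: [0.3, 0.2, -0.3]
width: 0.738
gripper_force: 33.1
```

Emit:
step_arm([
  [[0,0,0],[0,0,5],0.5],
  [[0,0,0],[0,0,6],0.5],
  [[0,0,0],[0,0,6],0.5],
])

```text
t: 5.08
tcp_pos: [0.619, -0.2159, 0.003]
eef_rot: [[-0.991, 0.133, 0.0], [0.133, 0.991, 0.0], [0.0, 0.0, -1.0]]
wrist_force: [0.1, 0.7, 1.5]
width: 0.737
gripper_force: 33.3
```

Emit:
step_arm([
  [[0,0,0],[0,0,0],0],
  [[0,0,0],[0,0,0],0],
  [[0,0,0],[0,0,0],0],
  [[0,0,0],[0,0,-20],0],
  [[0,0,0],[0,0,-80],0.2],
  [[0,0,0],[0,0,-140],0.4],
  [[0,0,0],[0,0,-200],0.4],
  [[0,0,0],[0,0,-220],0.4],
  [[0,0,0],[0,0,-220],0.4],
])

```text
t: 6.2
tcp_pos: [0.6201, -0.2165, 0.2258]
eef_rot: [[-0.991, 0.134, 0.005], [0.134, 0.991, -0.001], [-0.005, -0.0, -1.0]]
wrist_force: [-0.3, 0.1, -0.8]
width: 0.598
gripper_force: 0.0
```

```bash
python3 g.py .4565 .037 .22 77
python3 - <<'E'
from workcell import get_state,cams
import cv2
f=cams.grab_frame("wrist");cv2.imwrite("pics/w2.png",f["color"][:,:,::-1])
E
```

```text
[0.    0.005 0.093] [196.1 229.4   4.7]
```

View pics/w2.png

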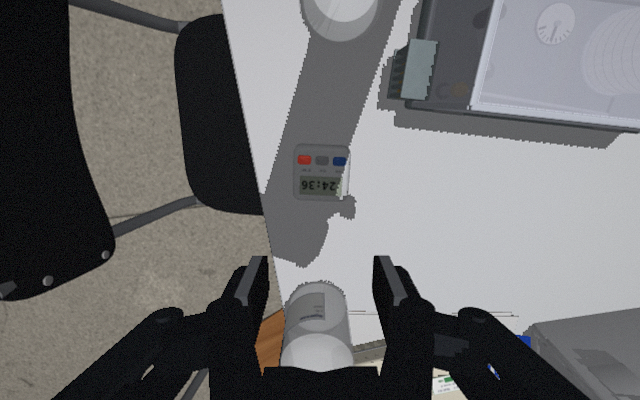

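The timer lies flat on the bench at (321,172), next to the recorder's guard end and clear of the hood. On to the tab.

Emit:
step_arm([
  [[0,0,0.05],[40,46,0],0.5],
  [[0,0,0.093],[80,92,0],0.5],
  [[0,0,0.093],[120,140,0],0.5],
  [[0,0,0.093],[160,187,0],0.5],
  [[0,0,0.093],[196,229,0],0.5],
  [[0,0,0.093],[196,229,0],0.5],
  [[0,0,0.093],[196,229,0],0.5],
])

```text
t: 7.12
tcp_pos: [0.454, 0.0369, 0.2211]
eef_rot: [[-0.975, 0.224, -0.003], [0.224, 0.975, -0.002], [0.003, -0.002, -1.0]]
wrist_force: [0.9, -0.9, -0.3]
width: 0.505
gripper_force: 0.0
```

```bash
python3 g.py .4565 .037 .112 77;python3 - <<'E'
from workcell import get_state,cams
import cv2
s=get_state();from w import *
f=cams.grab_frame("wrist");c=f["color"]
# dark tab pixels: print crop blob
m=(c.max(2)<45).astype('uint8');m[260:]=0
n,l,st,ce=cv2.connectedComponentsWithStats(m)
for i in range(1,n):
  if st[i,4]>150:print(st[i],ce[i].round(),wray(ce[i],.135,s).round(4),(1000*s["eef_rot"].T@(wray(ce[i],.135,s)-s["tcp_pos"])).round(1))
E
```

```text
[-0.002 -0.003  0.001] [ -2.7   1.  109.1]
[ 502    0   44   43 1263] [524.  19.] [0.3568 0.1922 0.135 ] [129.3 129.9  86.2]
[ 32 119  21  38 615] [ 43. 137.] [ 0.3555 -0.1416  0.135 ] [  55.9 -195.7   86.7]
[ 302  192   44   51 1292] [323. 222.] [0.4628 0.0374 0.135 ] [-8.6  2.7 86.1]
```

Emit:
step_arm([
  [[0,0,0],[-3,1.5,50],0.5],
  [[0,0,0],[-3,1.5,90],0.5],
  [[0,0,0],[-3,1.5,108],0.5],
  [[0,0,0],[-3,1.5,108],0.5],
  [[0,0,0],[-3,1.5,108],0.9],
  [[0,0,0],[-3,1.5,108],0.9],
  [[0,0,0],[-3,1.5,108],0.9],
  [[0,0,0],[-3,1.5,108],0.9],
  [[0,0,0],[-3,1.5,108],0.9],
], squeeze=20)

```text
t: 8.3
tcp_pos: [0.4599, 0.0378, 0.1158]
eef_rot: [[-0.974, 0.225, 0.003], [0.225, 0.974, 0.0], [-0.003, 0.001, -1.0]]
wrist_force: [0.2, -1.3, 5.5]
width: 0.156
gripper_force: 24.8
```

Emit:
step_arm([
  [[0,0,0],[-17,0,-19],0.9],
  [[0,0,0],[-37,0,-35],0.9],
  [[0,0,0],[-59,0,-47],0.9],
  [[0,0,0],[-82,0,-57],0.9],
  [[0,0,0],[-107,0,-62],0.9],
  [[0,0,0],[-132,0,-64],0.9],
  [[0,0,0],[-158,0,-62],0.9],
  [[0,0,0],[-183,0,-57],0.9],
  [[0,0,0],[-206,0,-48],0.9],
  [[0,0,0],[-228,0,-35],0.9],
  [[0,0,0],[-239,0,-28],0.9],
  [[0,0,0],[-240,0,-28],0.9],
])

```text
t: 9.8
tcp_pos: [0.6907, -0.0178, 0.1408]
eef_rot: [[-0.974, 0.226, -0.004], [0.226, 0.974, -0.002], [0.004, -0.003, -1.0]]
wrist_force: [-1.4, -4.6, -3.5]
width: 0.16
gripper_force: 28.4
```

Run:
```python
from workcell import get_state,cams
import cv2
s=get_state();print(s['t'],s['tcp_pos'],s['width'],s['wrist_force'],s['gripper_force'])
f=cams.grab_frame("top");g=cams.grab_frame("scene")
cv2.imwrite("pics/c3.png",cv2.hconcat([cv2.resize(f["color"][110:290,240:450,::-1],(400,343)),cv2.resize(g["color"][150:315,240:430,::-1],(400,343))]))
```

```text
9.8 [ 0.69068377 -0.0178366   0.14076269] 0.1601589294227712 [-1.40023727 -4.64113284 -3.49375175] 28.355799615383148
```

View pics/c3.png

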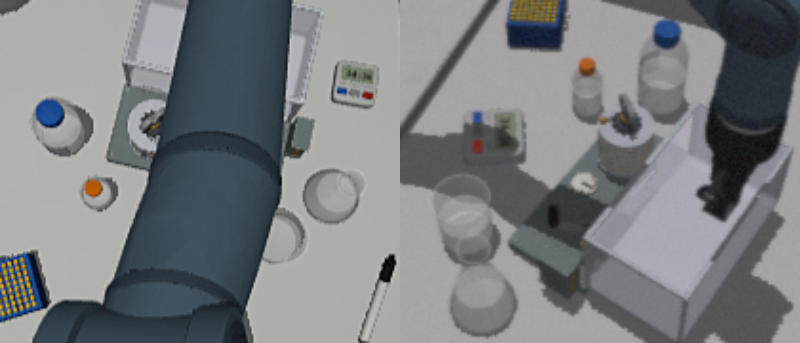

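The hood lies fully back at right, held by its tab. The key on the drum is exposed at about (625,118) in the scene half, the pen lever is off the chart, and all glassware stands. I'll release and move over the key.

Emit:
step_arm([
  [[0,0,0],[0,0,0],0.4],
  [[0,0,0],[0,0,0],0.4],
  [[0,0,0],[0,0,-20],0.4],
  [[0,0,0],[0,0,-60],0.4],
  [[0,0,0],[50,20,-90],0.5],
  [[0,0,0],[105,40,-90],0.5],
  [[0,0,0],[160,60,-90],0.5],
  [[0,0,0],[173,65,-90],0.5],
  [[0,0,0],[173,65,-90],0.5],
  [[0,0,0],[173,65,-90],0.5],
])

```text
t: 11.15
tcp_pos: [0.5403, 0.0851, 0.234]
eef_rot: [[-0.974, 0.227, 0.003], [0.227, 0.974, -0.0], [-0.003, 0.001, -1.0]]
wrist_force: [0.9, 0.8, -0.6]
width: 0.503
gripper_force: 0.0
```

```bash
python3 g.py .5365 .0861 .23 77
python3 - <<'E'
from workcell import get_state,cams
import cv2
s=get_state();print(s["t"],s["tcp_pos"],s["q"].round(1))
f=cams.grab_frame("wrist");cv2.imwrite("pics/w4.png",cv2.resize(f["color"][90:290,160:500,::-1],None,fx=2.3,fy=2.3))
E
```

```text
[ 0.001  0.003 -0.002] [4.  0.1 4. ]
11.15 [0.54030415 0.0850607  0.23400361] [-38.5  11.1  28.4 107.   -5.8  63.2  68.9]
```

View pics/w4.png

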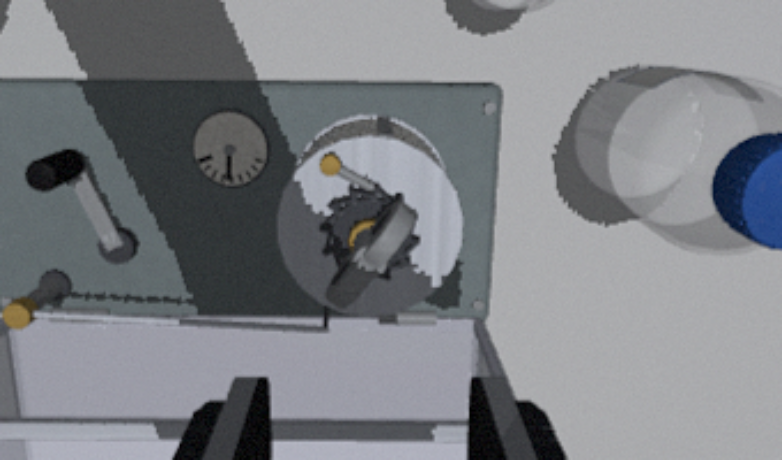

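The wrist view shows the key wing running from about (335,295) to (410,205), so it is turned about 35–38° clockwise from the recorder's x. That fits the click at 0.617 or 3.76. The dial pointer points down at (230,180), with the long mark at (205,160). The pen knob is at the far left.

```bash
python3 - <<'E'
from workcell import get_state
from w import *
s=get_state();p=lambda u,v:(160+u/2.3,90+v/2.3)
for a,z in(((372,243),.135),((372,240),.106),((370,215),.098)):
  q=wray(p(*a),z,s);print(q.round(4),(1000*s["eef_rot"].T@(q-s["tcp_pos"])).round(1))
print(s["tcp_pos"])
E
python3 g.py .5365 .0861 .113 77
```

```text
[0.5321 0.0884 0.135 ] [ 9.   1.6 98.6]
[0.5392 0.0869 0.106 ] [  1.8   1.8 127.7]
[0.5314 0.0879 0.098 ] [  9.7   1.  135.6]
[0.54025908 0.08479745 0.23366548]
[-0.     0.002 -0.002] [  4.3   0.4 120.7]
```

Emit:
step_arm([
  [[0,0,0.18],[5,1,0],0.5],
  [[0,0,0.36],[5,1,0],0.5],
  [[0,0,0.54],[5,1,30],0.5],
  [[0,0,0.62],[5,1,70],0.5],
  [[0,0,0.62],[5,1,105],0.5],
  [[0,0,0.62],[5,1,117],0.5],
  [[0,0,0.62],[5,1,117],0.5],
  [[0,0,0.62],[5,1,117],1],
  [[0,0,0.62],[5,1,117],1],
  [[0,0,0.62],[5,1,117],1],
  [[0,0,0.62],[5,1,117],1],
  [[0,0,0.62],[5,1,117],1],
], squeeze=60)

```text
t: 12.7
tcp_pos: [0.5349, 0.0883, 0.1174]
eef_rot: [[-0.662, 0.75, 0.002], [0.75, 0.662, 0.001], [-0.001, 0.002, -1.0]]
wrist_force: [-1.3, -0.6, 6.6]
width: 0.077
gripper_force: 60.2
```

```bash
python3 -c "
from workcell import get_state
s=get_state();print(s['t'],s['q'].round(1),s['torque'])"
```

```text
12.7 [-39.6  19.9  30.3 113.3 -13.   50.   39. ] [-0.25846171  0.23714495 -0.20273134]
```

Emit:
step_arm([
  [[0,0,0.14],[0,0,0],1],
  [[0,0,0.28],[0,0,0],1],
  [[0,0,0.42],[0,0,0],1],
  [[0,0,0.56],[0,0,0],1],
  [[0,0,0.7],[0,0,0],1],
  [[0,0,0.84],[0,0,0],1],
  [[0,0,0.98],[0,0,0],1],
  [[0,0,1.12],[0,0,0],1],
  [[0,0,1.26],[0,0,0],1],
  [[0,0,1.4],[0,0,0],1],
  [[0,0,1.54],[0,0,0],1],
  [[0,0,1.6],[0,0,0],1],
])

```text
t: 14.2
tcp_pos: [0.5384, 0.0878, 0.1175]
eef_rot: [[0.769, 0.64, 0.011], [0.64, -0.769, -0.002], [0.007, 0.008, -1.0]]
wrist_force: [6.2, -2.1, -2.8]
width: 0.081
gripper_force: 58.8
```

```bash
python3 -c "
from workcell import get_state
s=get_state();print(s['t'],s['q'].round(1),s['torque'],s['wrist_force'])"
```

```text
14.2 [-55.4  25.1  50.1 113.8 -24.3  51.5 -42.8] [-0.44033147 -1.18799495  0.27341989] [ 6.16538744 -2.11043501 -2.79102312]
```

Emit:
step_arm([
  [[0,0,0.14],[0,0,0],1],
  [[0,0,0.28],[0,0,0],1],
  [[0,0,0.42],[0,0,0],1],
  [[0,0,0.56],[0,0,0],1],
  [[0,0,0.7],[0,0,0],1],
  [[0,0,0.84],[0,0,0],1],
  [[0,0,0.98],[0,0,0],1],
  [[0,0,1.12],[0,0,0],1],
  [[0,0,1.26],[0,0,0],1],
  [[0,0,1.4],[0,0,0],1],
  [[0,0,1.54],[0,0,0],1],
  [[0,0,1.66],[0,0,0],1],
])

```text
t: 15.7
tcp_pos: [0.5378, 0.0841, 0.1176]
eef_rot: [[0.566, -0.825, 0.01], [-0.825, -0.566, -0.008], [0.012, -0.004, -1.0]]
wrist_force: [5.9, -7.1, -0.5]
width: 0.081
gripper_force: 59.0
```

```bash
cat > k.py <<'E'
from workcell import get_state
import numpy as np
s=get_state();A=s['eef_rot'];y=np.degrees(np.arctan2(A[1,1],A[0,1]))
print(s['t'],s['q'].round(1),s['torque'].round(2),s['wrist_force'].round(1),s['tcp_pos'].round(4),'yawY',y.round(1),'keymod180',(77-y)%180)
E
python3 k.py
```

```text
15.7 [ -68.4   38.8   71.5  114.3  -43.1   59.2 -122. ] [-1.54 -1.08  0.21] [ 5.9 -7.1 -0.5] [0.5378 0.0841 0.1176] yawY -145.5 keymod180 42.54721305378371
```

Emit:
step_arm([
  [[0,0,0.06],[0,0,0],1],
  [[0,0,0.12],[0,0,0],1],
  [[0,0,0.16],[0,0,0],1],
  [[0,0,0.16],[0,0,0],1],
])

```text
t: 16.2
tcp_pos: [0.5376, 0.0842, 0.1177]
eef_rot: [[0.44, -0.898, 0.009], [-0.898, -0.44, -0.011], [0.013, -0.003, -1.0]]
wrist_force: [5.2, -8.2, 0.8]
width: 0.085
gripper_force: 108.7
```

```bash
python3 k.py
```

```text
16.2 [ -69.2   40.5   73.1  114.2  -44.8   60.3 -129.1] [-1.69 -0.91  2.17] [ 5.2 -8.2  0.8] [0.5376 0.0842 0.1177] yawY -153.9 keymod180 50.89490708803831
```

The torque jumped to 2.2 N m at wing angle ≡ 7.05, so this is the stop. I'll ease off, release, and rise while unwinding the wrist.

Emit:
step_arm([
  [[0,0,-0.14],[0,0,0],1],
  [[0,0,-0.16],[0,0,0],1],
  [[0,0,-0.16],[0,0,0],0.5],
  [[0,0,-0.16],[0,0,0],0.5],
  [[0,0,-0.16],[0,0,0],0.5],
  [[0,0,-0.16],[0,0,-30],0.5],
  [[0,0,-0.34],[0,0,-80],0.5],
  [[0,0,-0.52],[0,0,-117],0.5],
  [[0,0,-0.7],[0,0,-117],0.5],
  [[0,0,-0.88],[0,0,-117],0.5],
  [[0,0,-1.06],[0,0,-117],0.5],
  [[0,0,-1.24],[0,0,-117],0.5],
])

```text
t: 17.7
tcp_pos: [0.5333, 0.0888, 0.2326]
eef_rot: [[0.993, 0.121, -0.001], [0.121, -0.993, 0.0], [-0.001, -0.001, -1.0]]
wrist_force: [-0.6, -0.7, -0.4]
width: 0.5
gripper_force: 0.0
```

Emit:
step_arm([
  [[0,0,-0.18],[0,0,0],0.5],
  [[0,0,-0.36],[0,0,0],0.5],
  [[0,0,-0.54],[0,0,0],0.5],
  [[0,0,-0.72],[0,0,0],0.5],
  [[0,0,-0.9],[0,0,0],0.5],
  [[0,0,-1.08],[0,0,0],0.5],
  [[0,0,-1.26],[0,0,0],0.5],
  [[0,0,-1.44],[0,0,0],0.5],
  [[0,0,-1.62],[0,0,0],0.5],
  [[0,0,-1.8],[0,0,0],0.5],
  [[0,0,-1.98],[0,0,0],0.5],
  [[0,0,-2.1],[0,0,0],0.5],
])

```text
t: 19.2
tcp_pos: [0.5333, 0.0885, 0.2325]
eef_rot: [[-0.604, 0.797, -0.001], [0.797, 0.604, 0.0], [0.001, -0.0, -1.0]]
wrist_force: [0.5, 0.1, 0.2]
width: 0.498
gripper_force: 0.0
```

```bash
python3 k.py; python3 g.py .5365 .0861 .235 77
```

```text
19.2 [-53.2  12.2  44.7 108.3  -9.6  63.4  32.4] [-0.01  0.03  0.01] [0.5 0.1 0.2] [0.5333 0.0885 0.2325] yawY 37.2 keymod180 39.84095116468647
[-0.    -0.001 -0.695] [-3.9  1.1 -2.5]
```

```bash
python3 g.py .4916 -.0519 .20 77
```

```text
[-0.    -0.001 -0.695] [ -86.7 -118.    32.5]
```

Emit:
step_arm([
  [[0,0,-0.18],[-29,-39,0],0.5],
  [[0,0,-0.36],[-58,-79,0],0.5],
  [[0,0,-0.54],[-87,-118,0],0.5],
  [[0,0,-0.695],[-87,-118,30],0.5],
  [[0,0,-0.695],[-87,-118,32],0.5],
  [[0,0,-0.695],[-87,-118,32],0.5],
  [[0,0,-0.695],[-87,-118,32],0.5],
])

```text
t: 20.08
tcp_pos: [0.4926, -0.0512, 0.2016]
eef_rot: [[-0.973, 0.229, 0.001], [0.229, 0.973, -0.0], [-0.001, 0.0, -1.0]]
wrist_force: [0.1, 0.3, 0.6]
width: 0.504
gripper_force: 0.0
```

```bash
python3 k.py; python3 g.py .4916 -.0519 .033 77
python3 - <<'E'
from workcell import get_state,cams
import cv2
f=cams.grab_frame("wrist");cv2.imwrite("pics/w5.png",cv2.resize(f["color"][60:310,200:540,::-1],None,fx=2.3,fy=2.3,interpolation=cv2.INTER_CUBIC))
E
```

```text
20.075 [-41.1   8.   45.9 116.   -6.7  58.5  84.8] [ 0.02 -0.03  0.04] [0.1 0.3 0.6] [ 0.4926 -0.0512  0.2016] yawY 76.8 keymod180 0.23820433085666082
[ 0.     0.001 -0.004] [  1.   -1.  168.6]
```

View pics/w5.png

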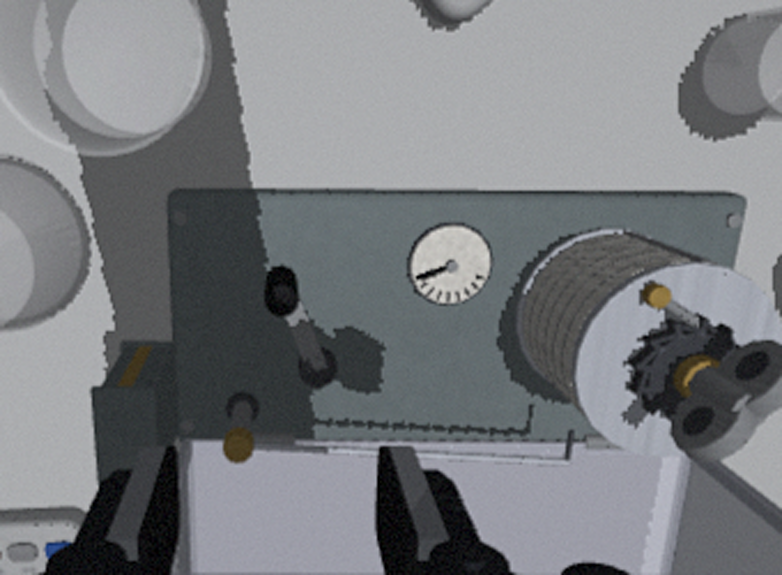

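The dial pointer sits on its long mark at (418,275), so the clock is fully wound. The knob's top is near (285,297) and its foot near (282,278).

Run:
```python
from workcell import get_state
from w import *
s=get_state();p=lambda u,v:(200+u/2.3,60+v/2.3)
for a,z in(((285,297),.065),((282,278),.03),((451,266),.024)):
  q=wray(p(*a),z,s);print(q.round(4),(1000*s["eef_rot"].T@(q-s["tcp_pos"])).round(1))
print(s["tcp_pos"],rec([.5315,.0205,-.228],[-.03,-.002,.024]))
```

```text
[ 0.4895 -0.0466  0.065 ] [  4.2   3.8 136.6]
[ 0.49   -0.0477  0.03  ] [  3.5   2.9 171.6]
[0.5033 0.0267 0.024 ] [  7.6  78.3 177.6]
[ 0.49253751 -0.05129285  0.20161304] [[0.50182433 0.02533265 0.024     ]]
```

Emit:
step_arm([
  [[0,0,0],[2,1,60],0.5],
  [[0,0,0],[2,1,115],0.5],
  [[0,0,0],[2,1,150],0.5],
  [[0,0,0],[2,1,165],0.5],
  [[0,0,0],[2,1,165],0.6],
  [[0,0,0],[2,1,165],0.9],
  [[0,0,0],[2,1,165],0.9],
  [[0,0,0],[2,1,165],0.9],
  [[0,0,0],[2,1,165],0.9],
  [[0,0,0],[2,1,165],0.9],
], squeeze=20)

```text
t: 21.38
tcp_pos: [0.4918, -0.0505, 0.0373]
eef_rot: [[-0.973, 0.23, 0.004], [0.23, 0.973, 0.001], [-0.003, 0.002, -1.0]]
wrist_force: [0.2, 0.4, 6.5]
width: 0.16
gripper_force: 21.3
```

```bash
python3 k.py; python3 g.py .4916 -.0519 .033 77
```

```text
21.375 [-31.8  25.6  38.  122.  -24.6  39.8  99.5] [ 0.09 -0.05 -0.03] [0.2 0.4 6.5] [ 0.4918 -0.0505  0.0373] yawY 76.7 keymod180 0.28210280424968914
[ 0.002  0.003 -0.005] [-0.1 -1.4  4.3]
```

Knob gripped (13.6 mm). Swinging the lever over, then releasing and rising.

Emit:
step_arm([
  [[0,0,0],[2,6,0],0.9],
  [[0,0,0],[4,13,0],0.9],
  [[0,0,0],[4.5,20,0],0.9],
  [[0,0,0],[4,27,0],0.9],
  [[0,0,0],[2,34,0],0.9],
  [[0,0,0],[0,40,0],0.9],
  [[0,0,0],[0,42,0],0.9],
  [[0,0,0],[0,42,0],0.9],
])

```text
t: 22.38
tcp_pos: [0.4985, -0.013, 0.0365]
eef_rot: [[-0.973, 0.233, -0.002], [0.233, 0.973, -0.003], [0.001, -0.003, -1.0]]
wrist_force: [-2.2, -4.0, 6.9]
width: 0.152
gripper_force: 21.9
```

Run:
```python
from workcell import get_state
import numpy as np
s=get_state();p=s["tcp_pos"]-[.5315,.0205,0];c,q=np.cos(-.228),np.sin(-.228)
x=c*p[0]+q*p[1];y=-q*p[0]+c*p[1];print(x,y,np.arctan2(y+.06,-(x-.018))+.45,s["wrist_force"],s["width"])
```

```text
-0.02457375373543963 -0.040077746880719724 0.8876778733279707 [-2.18300016 -3.9945053   6.91223078] 0.15160167027880528
```

Emit:
step_arm([
  [[0,0,0],[0,0,0],0.5],
  [[0,0,0],[0,0,0],0.5],
  [[0,0,0],[0,-2,0],0.5],
  [[0,0,0],[0,-2,-20],0.5],
  [[0,0,0],[0,-2,-70],0.5],
  [[0,0,0],[0,-2,-125],0.5],
  [[0,0,0],[0,-2,-180],0.5],
  [[0,0,0],[0,-2,-185],0.5],
  [[0,0,0],[0,-2,-185],0.5],
])

```text
t: 23.5
tcp_pos: [0.4991, -0.0115, 0.2215]
eef_rot: [[-0.973, 0.23, 0.001], [0.23, 0.973, 0.001], [-0.001, 0.002, -1.0]]
wrist_force: [-0.4, 1.2, -1.0]
width: 0.503
gripper_force: 0.0
```

```bash
python3 k.py; python3 g.py .690 -.0178 .22 76.8
python3 - <<'E'
from workcell import cams
import cv2,numpy as np
f=cams.grab_frame("top")["color"];np.save("pics/top5.npy",f)
E
```

```text
23.5 [-48.3   7.   48.5 114.4  -6.1  61.   79.7] [-0.04 -0.07  0.02] [-0.4  1.2 -1. ] [ 0.4991 -0.0115  0.2215] yawY 76.7 keymod180 0.2768015924145004
[ 0.002  0.001 -0.001] [-187.2   37.7    1.7]
```

Emit:
step_arm([
  [[0,0,0],[-50,10,0],0.5],
  [[0,0,0],[-100,20,0],0.5],
  [[0,0,0],[-150,30,0],0.5],
  [[0,0,0],[-187,38,0],0.5],
  [[0,0,0],[-187,38,20],0.5],
  [[0,0,0],[-187,38,30],0.5],
  [[0,0,0],[-187,38,30],0.5],
])

```text
t: 24.42
tcp_pos: [0.687, -0.0176, 0.1881]
eef_rot: [[-0.973, 0.231, -0.006], [0.231, 0.973, 0.0], [0.006, -0.001, -1.0]]
wrist_force: [-0.7, 0.5, 0.9]
width: 0.502
gripper_force: 0.0
```

```bash
python3 k.py; python3 g.py .690 -.0178 .142 76.8
```

```text
24.425 [-32.6  34.4  43.7  89.4 -25.1  66.8  93. ] [ 0.01  0.01 -0.02] [-0.7  0.5  0.9] [ 0.687  -0.0176  0.1881] yawY 76.7 keymod180 0.3284177451768642
[-0.001 -0.006 -0.002] [-3.2  0.5 46. ]
```

Emit:
step_arm([
  [[0,0,0],[-1,0,30],0.5],
  [[0,0,0],[-1,0,46],0.5],
  [[0,0,0],[-1,0,46],0.5],
  [[0,0,0],[-1,0,46],0.9],
  [[0,0,0],[-1,0,46],0.9],
  [[0,0,0],[-1,0,46],0.9],
  [[0,0,0],[-1,0,46],0.9],
  [[0,0,0],[-1,0,46],0.9],
], squeeze=20)

```text
t: 25.42
tcp_pos: [0.6919, -0.0182, 0.146]
eef_rot: [[-0.973, 0.23, 0.003], [0.23, 0.973, -0.0], [-0.003, 0.0, -1.0]]
wrist_force: [1.0, -2.0, 3.5]
width: 0.155
gripper_force: 24.9
```

```bash
python3 k.py;  python3 g.py .690 -.0178 .142 76.8
```

```text
25.425 [-31.5  37.   42.2  90.8 -27.1  62.7  94.3] [-0.09 -0.1  -0.06] [ 1.  -2.   3.5] [ 0.6919 -0.0182  0.146 ] yawY 76.7 keymod180 0.2898748791369883
[ 0.     0.003 -0.002] [ 2.  -0.1  4. ]
```

Emit:
step_arm([
  [[0,0,0],[21,0,-14],0.9],
  [[0,0,0],[44,0,-25],0.9],
  [[0,0,0],[68,0,-32],0.9],
  [[0,0,0],[94,0,-36],0.9],
  [[0,0,0],[119,0,-36],0.9],
  [[0,0,0],[144,0,-32],0.9],
  [[0,0,0],[168,0,-24],0.9],
  [[0,0,0],[191,0,-13],0.9],
  [[0,0,0],[205,0,-4],0.9],
  [[0,0,0],[214,0,4],0.9],
  [[0,0,0],[222,0,10],0.9],
  [[0,0,0],[222,0,10],0.9],
])

```text
t: 26.92
tcp_pos: [0.4729, 0.0346, 0.1345]
eef_rot: [[-0.973, 0.229, -0.004], [0.229, 0.973, 0.002], [0.004, 0.002, -1.0]]
wrist_force: [-3.4, 2.8, 3.7]
width: 0.156
gripper_force: 29.6
```

Emit:
step_arm([
  [[0,0,0],[4,0,4],0.9],
  [[0,0,0],[8,0,8],0.9],
  [[0,0,0],[12,0,13],0.9],
  [[0,0,0],[16,0,18],0.9],
  [[0,0,0],[16,0,22],0.9],
  [[0,0,0],[16,0,22],0.9],
])

```text
t: 27.68
tcp_pos: [0.4535, 0.0392, 0.1116]
eef_rot: [[-0.973, 0.229, -0.013], [0.229, 0.973, 0.004], [0.014, 0.001, -1.0]]
wrist_force: [-11.7, 4.7, 9.8]
width: 0.158
gripper_force: 32.4
```

```bash
python3 k.py
```

```text
27.675 [-53.5  13.8  48.3 124.7 -14.3  47.7  80.6] [ 0.91  1.86 -0.23] [-11.7   4.7   9.8] [0.4535 0.0392 0.1116] yawY 76.8 keymod180 0.24176362885503977
```

Emit:
step_arm([
  [[0,0,0],[0,0,0],0.5],
  [[0,0,0],[0,0,0],0.5],
  [[0,0,0],[0,0,0],0.5],
  [[0,0,0],[0,0,-20],0.5],
  [[0,0,0],[0,0,-55],0.5],
  [[0,0,0],[0,0,-55],1],
  [[0,0,0],[0,0,-55],1],
  [[0,0,0],[0,0,-55],1],
  [[0,0,0],[0,0,-55],1],
])

```text
t: 28.8
tcp_pos: [0.4584, 0.0365, 0.1669]
eef_rot: [[-0.973, 0.23, -0.002], [0.23, 0.973, -0.001], [0.001, -0.001, -1.0]]
wrist_force: [-0.7, -0.4, -0.4]
width: -0.002
gripper_force: 0.0
```

```bash
python3 k.py; python3 g.py .456 .0375 .14 76.8
```

```text
28.8 [-57.9   6.8  51.5 122.2  -6.5  53.8  74. ] [-0.04  0.01 -0.01] [-0.7 -0.4 -0.4] [0.4584 0.0365 0.1669] yawY 76.7 keymod180 0.2889448650172426
[-0.001 -0.001 -0.002] [ 2.5  0.4 26.9]
```

Emit:
step_arm([
  [[0,0,0],[4,0,10],1],
  [[0,0,0],[4,0,20],1],
  [[0,0,0],[4,0,26],1],
  [[0,0,0],[4,0,30],1],
  [[0,0,0],[4,0,32],1],
  [[0,0,0],[4,0,32],1],
])

```text
t: 29.55
tcp_pos: [0.4541, 0.0378, 0.1379]
eef_rot: [[-0.973, 0.23, -0.007], [0.23, 0.973, 0.002], [0.007, 0.001, -1.0]]
wrist_force: [-11.3, -0.0, 26.6]
width: 0.001
gripper_force: 13.1
```

Emit:
step_arm([
  [[0,0,0],[0,0,-20],1],
  [[0,0,0],[0,0,-80],1],
  [[0,0,0],[0,0,-140],1],
  [[0,0,0],[0,0,-180],1],
  [[0,0,0],[0,0,-180],1],
  [[0,0,0],[0,0,-180],1],
])

```text
t: 30.3
tcp_pos: [0.4548, 0.0376, 0.3149]
eef_rot: [[-0.973, 0.23, -0.001], [0.23, 0.973, -0.0], [0.001, -0.0, -1.0]]
wrist_force: [-0.4, 0.1, -0.2]
width: 0.001
gripper_force: 0.0
```

```bash
python3 k.py
python3 - <<'E'
from workcell import get_state,cams
import cv2,numpy as np
from h import *
f=cams.grab_frame("top")["color"];s=cams.grab_frame("scene")["color"]
def match(n,img,c,r=11):
    u,v=map(int,c);o=F[n]["color"];t=o[v-r:v+r,u-r:u+r];w=img[v-r-15:v+r+15,u-r-15:u+r+15]
    R=cv2.matchTemplate(w,t,cv2.TM_CCOEFF_NORMED);_,m,_,l=cv2.minMaxLoc(R);return round(m,2),l[0]-15,l[1]-15
for n,img,d in(("top",f,dict(jar=T(90,190),bottle=T(170,340),beaker=T(575,438),flask=T(690,350),hoodR=T(600,310),hoodL=T(190,230),tab=T(378,300))),
 ("scene",s,dict(jar=S(458,70),bottle=S(318,130),beaker=S(105,360),flask=S(143,520),hoodA=S(180,315),hoodB=S(315,392),hoodC=S(512,158),tab=S(258,202)))):
  for k,c in d.items():print(n,k,match(n,img,c))
E
```

```text
30.3 [-63.7  -9.2  49.8 112.7   7.3  73.5  60.4] [-0.03  0.02 -0.02] [-0.4  0.1 -0.2] [0.4548 0.0376 0.3149] yawY 76.7 keymod180 0.28237588930774393
top jar (1.0, 0, 0)
top bottle (1.0, 0, 0)
top beaker (0.39, 8, 10)
top flask (0.6, 9, -3)
top hoodR (0.36, -15, 10)
top hoodL (1.0, 0, 0)
top tab (0.51, 0, 0)
scene jar (1.0, 0, 0)
scene bottle (0.94, 0, 0)
scene beaker (0.62, 1, 7)
scene flask (0.99, 0, 0)
scene hoodA (0.93, 0, 0)
scene hoodB (1.0, 0, 0)
scene hoodC (0.99, 0, 0)
scene tab (0.92, 0, 0)
```

```bash
python3 -c "
from workcell import close_job
print(close_job())"
```

```text
the job is handed in; nothing more can be done
None
```

I handed the job in at about 30 s: timer flat on the bench, clock wound to its stop with the dial on the long mark, pen lever over at the drum, and hood shut. The jar, flask and bottle hadn't moved in the final images; I couldn't confirm the beaker there, and hand-in returned no verdict.

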